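# Plug the new drive card into the neck router's controller

## Task

Pick up the green plug-in card and slide it, connector end first, between the two guides of the grey card rack, feeling for them since they are not quite centred, until you feel the connector at the back take it; then swing both red ejector levers in against the card's front edge so that they press it fully home. Work gently: the card, guides, connector and levers must not be forced. Leave the orange card and everything else on the bench alone.

Things in the scene. Friction and masses are not known exactly. Their poses are not given: they have to be found in the camera images.
- rack: Grey card rack fixed on the bench, place and heading vary. Origin: underside of its base, on its middle line. x axis: the way the card is pushed in (roughly away from the robot), y left, z up. Base block x = -150 to +75 mm, y = +-80, flat top 25 mm above the bench; the part before the guides is an open apron to lay the card on. Behind, a housing x = 75 to 120, 87 mm tall. The guides are told under seat.
- seat (a point): On the base top, rack x = 0, y = 0; axes as the rack's. A card fully home has its origin at this x. The two fixed aluminium guides and both levers stand together up to 8 mm left or right of this middle line (not measured: feel or look). About their own middle: walls' inner faces +-51 mm from x = -45 to 65, lips over the card edges 8.5 mm above the base, flares 10 mm high widening to +-61 at x = -70.
- connector: Black spring-loaded connector block, 20 x 76 x 7 mm, at the back end between the guides, yields along the rack's x. Origin: middle of its front face's lower edge (rack x = 49 mm unloaded). First touched when the card is 6 mm short of fully home; pushes back with about 4 N then and 8.5 N when the card is home (0.7 N per mm); its hard stop comes 3 mm farther.
- lever_left (a joint): Left red ejector lever, stiff vertical pivot at rack x = -63 mm, 66 mm left of the guides' middle. Rad: 0 = closed (stop), lying across the front along -y; 1.57 = pointing to the rack's -x; up to 2.2 = splayed outwards. Starts open, stays where left. Bar 62 mm long, 10 mm thick, 27 to 47 mm above the bench; closing takes 4 to 9 N 45 mm out. Its nose catches only a card already at the connector.
- lever_right (a joint): Right red ejector lever, the mirror image of the left, pivot 66 mm right of the guides' middle: 0 = closed across the rack front along +y, 1.57 = straight out towards the rack's -x, up to 2.2 splayed outwards.
- card: The new card: green board 110 x 100 x 6 mm (x, y, z), about 0.25 kg, flat on one of two cork mats 4 mm thick, left or right of the rack. Origin: centre of its underside. The +x end with gold contacts goes in first; an upright aluminium handle, 12 mm thick (x), 50 mm wide (y), stands across it at x = -35, top 38 mm above the underside. Other parts on the board, up to 8 mm tall, lie ahead of x = -12.
- card_handle (a point): Grip point of the green card's handle, on its middle, 30 mm above the card's underside (8 mm below the handle's top).
- old_card: The old card, an orange board of the same shape and size on the other mat; leave it where it is. Origin: centre of its underside.
- ukulele: Unfinished ukulele lying flat, far left, 530 mm long. Leave alone. Origin: underside, centre of the larger bout.
- neck_blank: Light wooden neck blank, 260 x 50 x 45 mm, right. Leave alone. Origin: centre of its underside.
- glue: Yellow glue bottle, 60 mm across, 150 mm tall, right at the back. Leave alone.
- sanding_block: Cork sanding block 110 x 65 x 30 mm, left at the back. Leave alone.
- pencil: Flat orange pencil 160 x 12 x 7 mm between robot and rack. Leave alone.
- screwdriver: Screwdriver lying on the bench near the robot, right of the middle. Leave alone.
- rest_pad: Dark wooden block 50 x 80 x 25 mm, right at the back. Leave alone.
There are look-alikes about, which are no part of the job. Of the things like the card, leave any that is white; of the rest the larger one is meant.

How it is judged (in metres and radians):
On the way, in this order (a step that is already met when the one before it is completed fails the run):
1. the green card lies between the guides up against the connector (within 8 mm of fully home), both levers still open (above 1.2 rad) (y of card in the frame of rack between -0.011 and 0.011 m and z of card in the frame of rack between 0.02 and 0.031 m and angle between the x axis of card and the x axis of rack, either way round below 0.06 rad and x of card_handle in the frame of rack below -0.02 m and x of card in the frame of rack above -0.008 m and value of joint each of lever_left, lever_right above 1.2 rad), for 0.2 s.
2. both levers are swung closed (below 0.12 rad) with the card pressed home (within 3 mm) (y of card in the frame of rack between -0.011 and 0.011 m and z of card in the frame of rack between 0.02 and 0.031 m and angle between the x axis of card and the x axis of rack, either way round below 0.06 rad and x of card_handle in the frame of rack below -0.02 m and x of card in the frame of rack between -0.003 and 0.003 m and value of joint each of lever_left, lever_right below 0.12 rad), for 0.2 s.
At the end, for the whole second after the job is handed in: The green card lies flat, connector end in, within 3 mm of fully home, between the guides (within 11 mm of the rack's middle line) and 0.06 rad of the rack's heading, both red levers closed to below 0.12 rad, card at rest, the robot touching nothing (all of step 2 and linear speed of card below 0.01 m/s).
It fails at once if the card is pressed against one side of a guide or its flared mouth with more than 18 N (contact force between card and cage_c0 above 18 N or contact force between card and cage_c2 above 18 N or contact force between card and cage_c3 above 18 N or contact force between card and cage_c5 above 18 N).
It fails at once if the card is forced against the rack, its guides, connector or levers with more than 40 N (contact force between card and rack above 40 N).
It fails at once if the robot's fingers press on the rack or its levers with more than 30 N (contact force between the fingers and rack above 30 N).
It fails at once if the connector is pushed with more than 18 N (contact force between card and connector above 18 N).
It fails at once if the orange card or another bystander is moved by more than 15 mm (distance of any of old_card, ukulele, neck_blank, glue, sanding_block, pencil, screwdriver, rest_pad from where it was at the start of the episode above 0.015 m).
It also fails if it takes over 72 s, if anything falls off the work surface, if the arm or the gripper's body presses on something with over 40 N, if the wrist force passes 120 N, or if a joint passes its speed limit or range.

## Robot

A 6-joint arm with a two-finger parallel gripper is mounted at the origin on the work surface. World frame = base frame: x ahead of the robot, y to its left, z up, the work surface at z = 0. Lengths are in mm, angles in degrees, forces in N, time in s.
With the tool pointing down it reaches from about 350 to 850 mm from the base axis. Payload 8.1 kg.
Tool frame: the origin (TCP) lies between the finger pads; the fingertips stand 25 mm ahead of it and the grasp point (between the pads) lies 6 mm ahead of it (r.tcp_to_tips is the distance from the TCP to the fingertips, in mm); z points along the fingers, y is the line along which they close (so a half turn about z gives the same grasp; the last joint's range is limited). The gripper opens to 85 mm and grips with 20 to 120 N. Pads are 22 mm wide; open, the fingers measure 114 mm over their backs; the gripper's body (76 mm by 85 mm) begins 54 mm behind the grasp point. The pads swing forward as they close: fully open they stand 13 mm farther back than shut.
Start: joints at [-4.893, 7.471, 85.268, -0, 87.261, -4.893], TCP at [600.004, 0.022, 216.692] pointing down, gripper open.
Joint ranges: [-169.43, 169.43], [-51.17, 129.36], [1.28, 143.12], [-76.62, 256.62], [0, 156.53], [-152.29, 152.29]. Speed limits (degrees/s): [136.94, 136.94, 159.86, 180, 180, 180].

## Interface

Orientations are given as [roll, pitch, yaw] about the fixed x, y, z axes, in that order (R = Rz(yaw) Ry(pitch) Rx(roll)).
In Python, from bench import r gives the robot as it stands.
- The arm moves only by the tool apply_moves, never from a script. Its arguments are lists of equal length, an entry for each row: "angular": the turn, a rotation vector about the world's x, y, z in units of 8 degrees (1.0 is 8 degrees), a list of three; "travel": the shift along the world's x, y, z in units of 40 mm (1.0 is 40 mm), a list of three; "jaw": the opening, from 0 (shut) to 1 (fully open). A call has 1 to 20 rows; each row shifts and turns the commanded pose from where the row before left it; what a row does not reach is not made up. A row lasts 1/8 s, in which the tool goes at most 62.5 mm and 10.7 degrees, less where a joint would pass 70% of its speed; a pose out of reach is approached as far as the arm can. A call is refused whole if a number of a shift passes 1 or a number of a turn 1, either way. A call with a gripper value outside its range is refused whole. The fingers move at their own pace and stop on an object; "force" is the grip in N (left out, the last holds). Time passes only in rows, so rows that do not move let the fingers close. It gives the time, the measured TCP pose, the force, the opening and the grip force at its end, in the units of the state.
- r.sense(): the state, without advancing time (a new reading comes with each control period).
- r.snapshot(name): name is "scene" or "side" or "wrist"; returns a dict with "color" (400x640x3 uint8, red, green, blue), "fx", "fy", "cx", "cy" (pixels), "R" (3x3) and "t" (3): a world point X has camera coordinates R X + t; the wrist camera has in their place "mount" (4x4, takes a point from camera to tool coordinates, whose origin is the TCP and whose axes are the flange's). Camera axes: x right, y down, z forward; pixel columns grow to the right and rows downward; lengths in mm; the calibration is good to about 2 mm. A picture is of the moment at which its call begins: read the wrist's pose just before it. There is no depth.
- r.hand_in(): hands the job in; it is judged then, once.
The state is a dict: "time": time; "joint_pos": joint angles; "qd": joint speeds; "joint_efforts": joint torques, N m; "tool_pos": TCP position; "tcp_rot": TCP orientation; "ft_force": force on the tool from outside, world axes, zero at the start; "wrist_torque": the same for the moment, N m; "finger_gap": finger opening in mm; "grip_force": force on a finger pad.
Only numpy, scipy, OpenCV 4.12 (cv2) and the standard library are available. Lean on these libraries where they do the work, as an engineer would, in place of code of your own. Each camera call takes 0.05 s, during which the arm holds its last target. There are 200 camera calls.

## Working session

There is one attempt and no reset: what is moved stays moved. The work goes in short steps, Python scripts to look and compute and a tool call to move; the robot and the scene stay as the last step left them, time stands still between calls to the robot, and variables do not carry over. Pictures are saved under pics/ and viewed, at most 10 in all, crops included, and the job is handed in when it is done.

Besides the shell and the picture viewer there is one more tool, called after ">>>" in YAML: its name, and indented under it one key for each argument. apply_moves: Moves the arm, as the interface text tells. Its arguments: {"type":"object","properties":{"angular":{"type":"array"},"travel":{"type":"array"},"jaw":{"type":"array"},"force":{"type":"number"}},"required":["angular","travel","jaw"]}

```bash
ls; mkdir -p pics
python3 - <<'E'
from bench import r
import cv2,pickle
s=r.sense();print(s)
for n in("scene","side"):
    d=r.snapshot(n);pickle.dump(d,open(n+'.pkl','wb'));cv2.imwrite(f'pics/{n}.png',d['color'][:,:,::-1])
    print(n,d['fx'],d['cx'],d['cy'],d['R'],d['t'])
E
```

```text
pics
{'time': 0.0, 'joint_pos': array([-4.89360247e+00,  7.51609569e+00,  8.53280448e+01, -5.19509540e-05,
        8.72611353e+01, -4.89286276e+00]), 'qd': array([-0.01031479, -0.05857111,  0.02246122, -0.02234736, -0.071861  ,
        0.07440657]), 'joint_efforts': array([-1.90700346e-03, -5.69404185e+01, -5.00557995e+01, -2.19391650e-04,
        1.44415747e-02,  7.24149572e-05]), 'tool_pos': array([5.99435247e+02, 6.46651243e-02, 2.15645985e+02]), 'tcp_rot': array([-1.79895103e+02, -8.92756146e-03,  8.99992547e+01]), 'ft_force': array([-1.00973362,  0.86327563,  0.34731775]), 'wrist_torque': array([ 0.01040381, -0.00856102,  0.01032418]), 'grip_force': 0.0, 'finger_gap': 85.53592411425389}
scene 485.3626322408956 314.494780938159 196.10335755838128 [[ 0.77642152  0.63004377  0.01464507]
 [ 0.43109966 -0.51401922 -0.74157759]
 [-0.45969849  0.58209029 -0.67070723]] [-380.81402004 -165.9875208  1890.54467775]
side 432.1410197135877 322.3870985746511 204.55237534792917 [[ 0.9515379  -0.30750926  0.00369928]
 [-0.23531695 -0.73578948 -0.63501163]
 [ 0.19799384  0.60336713 -0.77249372]] [-475.40413894  150.18203257 1277.64137746]
```

View pics/scene.png

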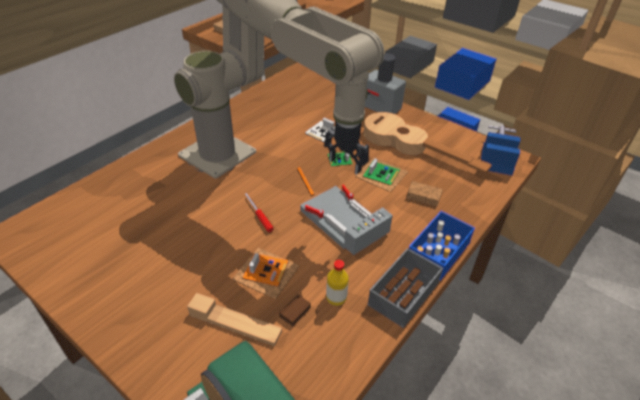

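View pics/side.png

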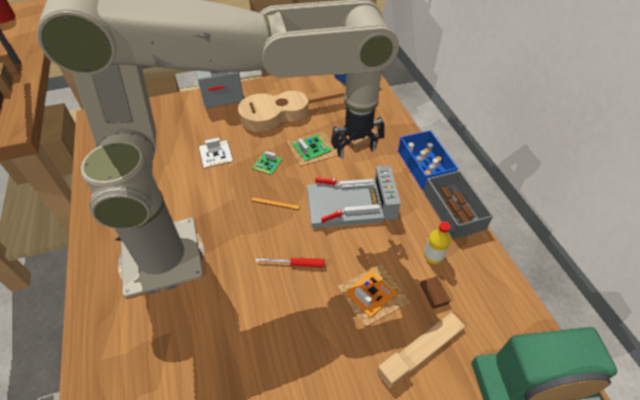

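Both views show four card-like things. Side-view pixels: white card (215,152), small green card (267,161), larger green card on a cork mat (312,148), and orange card on a mat (372,290). The larger green one fits: it is not white, it is the larger, and it is on a mat. I'll confirm it in an enlarged crop.

```bash
cat > h.py <<'E'
import numpy as np,pickle,cv2
def back(d,uv,z):
    R=np.array(d['R']);t=np.array(d['t'])
    ray=R.T@np.array([(uv[0]-d['cx'])/d['fx'],(uv[1]-d['cy'])/d['fy'],1]);c=-R.T@t
    return c+ray*(z-c[2])/ray[2]
def load(n): return pickle.load(open(n+'.pkl','rb'))
def wrist(r,name):
    from scipy.spatial.transform import Rotation as Ro
    s=r.sense();d=r.snapshot('wrist');T=np.eye(4)
    T[:3,:3]=Ro.from_euler('xyz',s['tcp_rot'],degrees=True).as_matrix();T[:3,3]=s['tool_pos']
    M=np.linalg.inv(T@np.array(d['mount']));d['R']=M[:3,:3];d['t']=M[:3,3]
    pickle.dump(d,open(name+'.pkl','wb'));cv2.imwrite(f'pics/{name}.png',d['color'][:,:,::-1]);return s,d
E
python3 - <<'E'
from h import *
d=load('side')
for n,uv,z in[('card',(312,148),10),('orange',(372,290),10),('rack front L',(308,182),25),('rack front R',(311,226),25),('housing tl',(378,169),87),('tr',(392,207),87)]: print(n,back(d,uv,z).round())
d=load('scene');print(back(d,(380,174),10).round())
c=load('side')['color'][115:245,240:420,::-1];cv2.imwrite('pics/crop.png',cv2.resize(c,None,fx=4.4,fy=4.4,interpolation=cv2.INTER_CUBIC))
E
```

```text
card [556. 295.  10.]
orange [ 547. -301.   10.]
rack front L [491. 127.  25.]
rack front R [447. -49.  25.]
housing tl [705.  58.  87.]
tr [ 685. -100.   87.]
[564. 294.  10.]
```

View pics/crop.png

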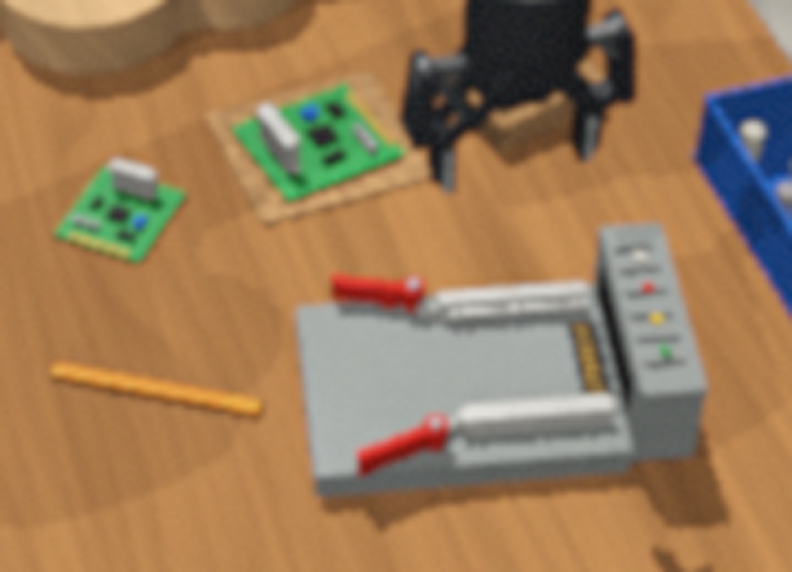

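The crop confirms it: the large green card on the mat (crop 315,145) has its handle at crop (278,135) and its gold contacts toward the upper right. The small green card (crop 120,210) is the look-alike. Next I'll measure it and take a wrist view of the rack.

Run:
```python
from h import *
from bench import r
d=load('side')
P=lambda u,v,z:back(d,(240+u/4.4-.4,115+v/4.4-.4),z)[:2].round(1)
for n,a in dict(tl=(232,128,10),tr=(345,88,10),br=(402,153,10),bl=(292,198,10),h1=(265,107,42),h2=(292,145,42),
 rfl=(297,306,25),rfr=(316,478,25),hfl=(600,232,87),hfr=(645,392,87),hbl=(660,226,87),hbr=(706,386,87),pivL=(414,287,47),pivR=(437,425,47),tipL=(335,283,47),tipR=(362,457,47)).items(): print(n,P(*a))
s,w=wrist(r,'w0');print(np.array(w['mount']).round(2),w['fx'],s['tool_pos'])
```

```text
tl [494.  338.4]
tr [597.9 357.1]
br [618.4 267.3]
bl [518.  244.7]
h1 [518.4 320.2]
h2 [526.5 270.7]
rfl [484.9 119. ]
rfr [451.4 -39.6]
hfl [702.1  67.2]
hfr [673.3 -82.8]
hbl [746.4  59.5]
hbr [715.1 -90.6]
pivL [567.7  91.5]
pivR [540.8 -37.1]
tipL [513.2 113.2]
tipR [482.3 -47.9]
[[  -0.     -0.95   -0.32   81.23]
 [   1.     -0.     -0.     -0.48]
 [   0.     -0.32    0.95 -157.2 ]
 [   0.      0.      0.      1.  ]] 286.0887053242402 [5.99477761e+02 4.57855076e-02 2.15723999e+02]
```

View pics/w0.png

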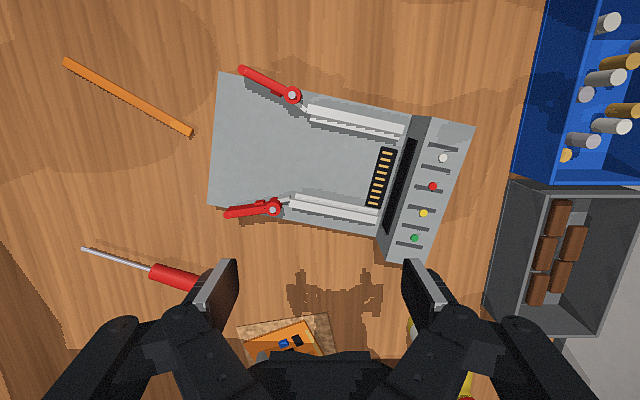

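The wrist view shows the whole rack: base front corners (219,71) and (208,204), lever pivots (292,95) and (273,209), connector at about (382,177). I'll enlarge it for accuracy.

Run:
```python
from h import *
c=load('w0')['color'][55:275,195:495,::-1];cv2.imwrite('pics/w0c.png',cv2.resize(c,None,fx=2.6,fy=2.6,interpolation=cv2.INTER_CUBIC))
```

```text
(no output)
```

View pics/w0c.png

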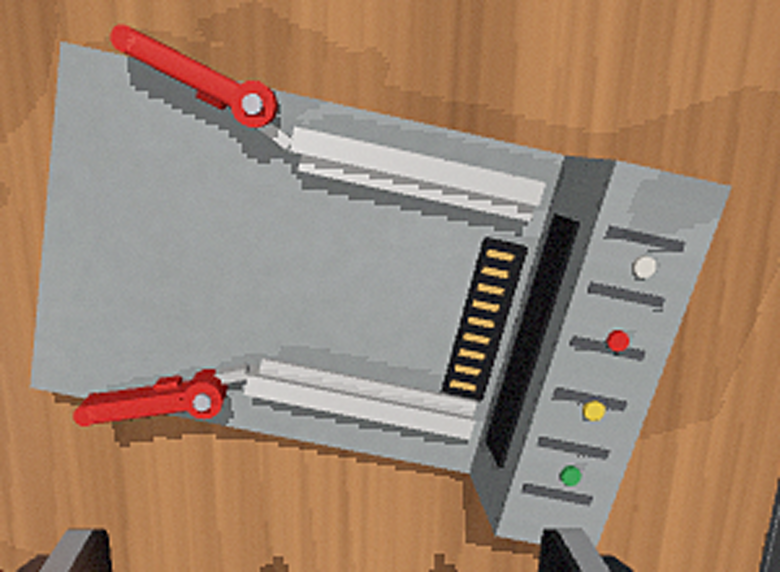

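Run:
```python
from h import *
from scipy.optimize import least_squares
d=load('w0')
P=lambda u,v,z:back(d,(195+u/2.6-.3,55+v/2.6-.3),z)
m=[((62,42),25,(-150,80)),((33,387),25,(-150,-80)),((568,155),25,(75,80)),((470,471),25,(75,-80)),((615,160),87,(75,80)),((497,533),87,(75,-80)),((731,185),87,(120,80)),((600,545),87,(120,-80))]
W=np.array([P(*a,z)[:2] for a,z,_ in m]);L=np.array([l for *_,l in m])
def T(p,l): c,s=np.cos(p[2]),np.sin(p[2]); return np.asarray(l)@np.array([[c,s],[-s,c]])+p[:2]
f=least_squares(lambda p:(T(p,L)-W).ravel(),[600,20,-.2],loss='soft_l1');p=f.x
print(p,np.degrees(p[2]),(T(p,L)-W).round(1).tolist())
inv=lambda w:T([0,0,-p[2]],np.array(w[:2])-p[:2]).round(1)
for n,a,z in[('pL',(252,103),49),('pR',(201,402),49),('tL',(118,35),47),('tR',(80,415),47),('cL',(487,237),32),('cR',(442,393),32),('lipL in front',(299,168),35),('lipL in back',(530,216),35),('lipR in fr',(262,360),35),('lipR in bk',(477,401),35),('topL out f',(297,127),37),('topL out b',(547,185),37),('topR out f',(248,392),37),('topR out b',(474,440),37)]:print(n,inv(P(*a,z)))
s=load('side')
Q=lambda u,v,z:back(s,(240+u/4.4-.4,115+v/4.4-.4),z)[:2]
m=[(Q(232,128,10),(-55,50)),(Q(345,88,10),(55,50)),(Q(402,153,10),(55,-50)),(Q(292,198,10),(-55,-50))]
W=np.array([a for a,_ in m]);L=np.array([l for _,l in m])
f=least_squares(lambda q:(T(q,L)-W).ravel(),[550,300,-.2]);q=f.x
print('card',q,np.degrees(q[2]),'handle',T(q,[-35,0]),(T(q,L)-W).round(1).tolist())
```

```text
[ 6.16606002e+02  9.34135856e+00 -2.05044409e-01] -11.748179261146637 [[-0.1, 0.3], [-0.6, -0.3], [-0.9, 0.8], [0.7, -0.6], [0.9, 0.9], [0.2, -0.3], [0.8, 0.6], [-1.2, -3.6]]
pL [-63.7  71.8]
pR [-64.4 -60.9]
tL [-120.6   86. ]
tR [-119.3  -79.7]
cL [48.8 37.6]
cR [ 47.8 -39.1]
lipL in front [-40.4  50. ]
lipL in back [64.3 50.7]
lipR in fr [-40.7 -39.5]
lipR in bk [ 64.7 -38.7]
topL out f [-44.4  66.4]
topL out b [67.2 65.1]
topR out f [-44.4 -56. ]
topR out b [ 68.1 -58. ]
card [5.57062929e+02 3.01879792e+02 2.16746765e-01] 12.418674835339184 handle [522.88185121 294.35291393] [[-1.4, 0.5], [2.1, 5.5], [3.2, -2.5], [-3.9, -3.5]]
```

>>> apply_moves:
  angular:
    - [0,0,0.2]
    - [0,0,0.2]
    - [0,0,0.2]
    - [0,0,0.2]
    - [0,0,0.2]
    - [0,0,0.2]
    - [0,0,0.2]
    - [0,0,0.15]
    - [0,0,0]
    - [0,0,0]
    - [0,0,0]
  travel:
    - [-0.2,0.8,-0.1]
    - [-0.2,0.8,-0.1]
    - [-0.2,0.8,-0.1]
    - [-0.2,0.8,-0.1]
    - [-0.2,0.8,-0.1]
    - [-0.2,0.8,-0.1]
    - [-0.2,0.8,-0.1]
    - [-0.1,0.8,-0.2]
    - [0,0,0]
    - [0,0,0]
    - [0,0,0]
  jaw: [0.8,0.6,0.5,0.4,0.35,0.35,0.35,0.35,0.35,0.35,0.35]
  force: 40

```text
time: 1.52
tool_pos: [540.4, 255.1, 180.9]
tcp_rot: [180.0, 0.0, 102.3]
ft_force: [-0.8, 0.3, 0.4]
finger_gap: 29.6
grip_force: 0.0
```

Run:
```python
from h import *
from bench import r
s,w=wrist(r,'w1');print(s['tool_pos'],s['tcp_rot'],s['finger_gap'],s['time'])
c=w['color'][:,:,::-1];cv2.imwrite('pics/w1c.png',cv2.resize(c[60:360,120:520],None,fx=2,fy=2,interpolation=cv2.INTER_CUBIC))
```

```text
[540.38062441 255.12907937 180.91802142] [1.79986881e+02 1.12573811e-02 1.02328315e+02] 29.628494997217615 1.525
```

View pics/w1c.png

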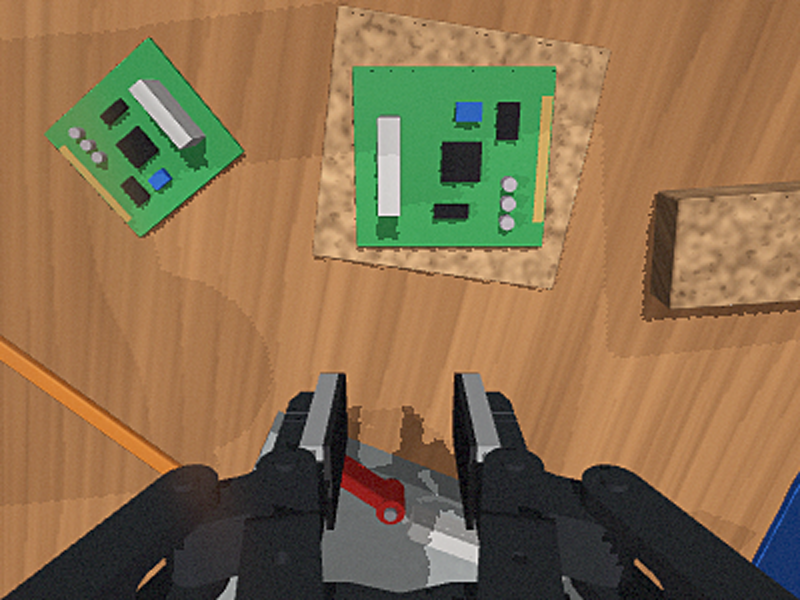

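The green card is square to the gripper: corners at crop (353,67), (556,67), (542,247), (357,247), handle top at x 378–399, y 117–216.

Run:
```python
from h import *
from scipy.optimize import least_squares
d=load('w1')
P=lambda u,v,z:back(d,(120+u/2-.25,60+v/2-.25),z)[:2]
W=np.array([P(353,67,10),P(556,67,10),P(542,247,10),P(357,247,10),P(377,117,42),P(400,117,42),P(399,216,42),P(379,216,42)])
L=np.array([(-55,50),(55,50),(55,-50),(-55,-50),(-41,25),(-29,25),(-29,-25),(-41,-25)])
def T(p,l): c,s=np.cos(p[2]),np.sin(p[2]); return np.asarray(l)@np.array([[c,s],[-s,c]])+p[:2]
f=least_squares(lambda p:(T(p,L)-W).ravel(),[557,300,.2],loss='soft_l1');p=f.x
print(p[:2],np.degrees(p[2]),'handle',T(p,[-35,0]),(T(p,L)-W).round(1).tolist())
```

```text
[558.79301094 304.42756897] 12.262386246876611 handle [524.59152842 296.99395657] [[-0.6, 0.3], [0.6, 0.5], [0.2, -0.0], [-0.3, -0.0], [-0.2, -0.2], [0.3, -0.1], [0.8, -0.1], [-0.7, -0.4]]
```

>>> apply_moves:
  angular:
    - [0,0,0]
    - [0,0,0]
    - [0,0,0]
    - [0,0,0]
    - [0,0,0]
    - [0,0,0]
    - [0,0,0]
    - [0,0,0]
    - [0,0,0]
    - [0,0,0]
    - [0,0,0]
    - [0,0,0]
  travel:
    - [-0.2,0.53,-0.2]
    - [-0.2,0.52,-0.2]
    - [0,0,-0.7]
    - [0,0,-0.7]
    - [0,0,-0.7]
    - [0,0,-0.5]
    - [0,0,-0.3]
    - [0,0,-0.12]
    - [0,0,0]
    - [0,0,0]
    - [0,0,0]
    - [0,0,0]
  jaw: [0.3,0.3,0.3,0.3,0.3,0.3,0.3,0.3,0.3,0,0,0]
  force: 40

```text
time: 3.08
tool_pos: [524.3, 298.1, 44.4]
tcp_rot: [180.0, -0.0, 102.4]
ft_force: [0.3, 0.5, 0.2]
finger_gap: 0.1
grip_force: 0.0
```

Run:
```python
from h import *
from bench import r
s,w=wrist(r,'w2');print(s['finger_gap'],s['grip_force'])
c=w['color'][:,:,::-1];sd=r.snapshot('side')['color'][:,:,::-1][90:200,230:400]
a=cv2.resize(c,(480,300));b=cv2.resize(sd,(464,300),interpolation=cv2.INTER_CUBIC)
cv2.imwrite('pics/w2c.png',np.vstack([cv2.resize(a,(464,300)),b]))
```

```text
0.14284264163473961 0.0
```

View pics/w2c.png

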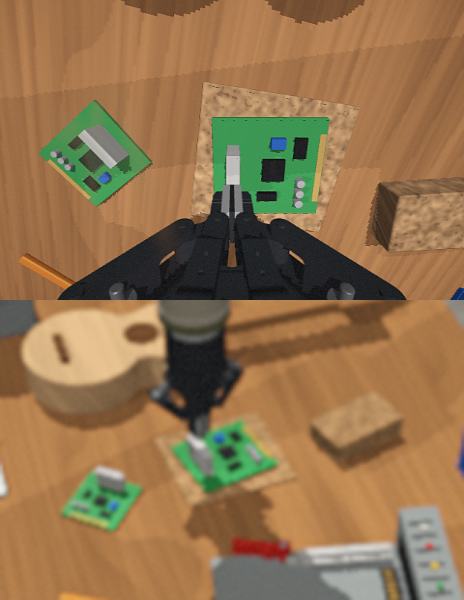

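Run:
```python
from h import *
from bench import r
print(r.tcp_to_tips,r.sense()['tool_pos'],r.sense()['tcp_rot'])
d=load('w2');M=np.linalg.inv(np.array(d['mount']))
k=464/640,300/400
def pr(c): return (d['fx']*c[0]/c[2]+d['cx'])*k[0],(d['fy']*c[1]/c[2]+d['cy'])*k[1]
for z in(0,6,25): print('tool z',z,pr((M@[0,0,z,1])[:3]))
for n,w in dict(h=(524.6,297,42),hb=(524.6,297,10),hend1=(519.3,321.4,42),hend2=(529.9,272.6,42),c1=(494.4,341.6,10)).items(): print(n,pr(d['R']@np.array(w)+d['t']))
d=load('side');k=464/170,300/110
for n,w in dict(tip=(524.4,298,19),tcp=(524.3,298,44),h=(524.6,297,42)).items():
  c=d['R']@np.array(w)+d['t'];print(n,(d['fx']*c[0]/c[2]+d['cx']-230)*k[0],(d['fy']*c[1]/c[2]+d['cy']-90)*k[1]+300)
```

```text
25.0 [524.10830029 298.08233266  44.10269024] [ 1.79982337e+02 -4.03741524e-03  1.02399795e+02]
tool z 0 (np.float64(232.77235084394573), np.float64(184.51546520482268))
tool z 6 (np.float64(232.7420334461158), np.float64(181.2025254022085))
tool z 25 (np.float64(232.65746984753505), np.float64(171.96182100000186))
h (np.float64(232.80412879582184), np.float64(184.46195837265208))
hb (np.float64(232.6344786041697), np.float64(169.12115807038487))
hend1 (np.float64(232.92284665638118), np.float64(156.08456229814553))
hend2 (np.float64(232.6956553775587), np.float64(210.39060246298789))
c1 (np.float64(211.16359500250198), np.float64(117.57034290432095))
tip 200.31445602586948 456.5414559882658
tcp 199.65609935428628 442.33582919260823
h 200.14242668458093 443.939632661833
```

The fingers closed above the handle. The images put the tips well short of the stated 25 mm ahead of the TCP. I'll find their real length by touching the handle top (z = 42) gently.

>>> apply_moves:
  angular:
    - [0,0,0]
    - [0,0,0]
    - [0,0,0]
    - [0,0,0]
  travel:
    - [0,0,-0.04]
    - [0,0,-0.04]
    - [0,0,-0.04]
    - [0,0,0]
  jaw: [0,0,0,0]

```text
time: 3.68
tool_pos: [523.8, 297.9, 38.8]
tcp_rot: [-180.0, 0.0, 102.4]
ft_force: [0.4, 0.3, 0.1]
finger_gap: 0.1
grip_force: 0.0
```

>>> apply_moves:
  angular:
    - [0,0,0]
    - [0,0,0]
    - [0,0,0]
  travel:
    - [0,0,-0.04]
    - [0,0,-0.04]
    - [0,0,0]
  jaw: [0,0,0]

```text
time: 4.05
tool_pos: [523.9, 298.0, 35.7]
tcp_rot: [-180.0, 0.0, 102.4]
ft_force: [-0.1, -0.3, -0.2]
finger_gap: 0.1
grip_force: 0.0
```

>>> apply_moves:
  angular:
    - [0,0,0]
    - [0,0,0]
    - [0,0,0]
  travel:
    - [0,0,-0.04]
    - [0,0,-0.04]
    - [0,0,0]
  jaw: [0,0,0]

```text
time: 4.42
tool_pos: [523.8, 297.9, 32.4]
tcp_rot: [-180.0, 0.0, 102.4]
ft_force: [0.6, 0.6, -0.5]
finger_gap: 0.1
grip_force: 0.0
```

>>> apply_moves:
  angular:
    - [0,0,0]
    - [0,0,0]
    - [0,0,0]
  travel:
    - [0,0,-0.04]
    - [0,0,-0.04]
    - [0,0,0]
  jaw: [0,0,0]

```text
time: 4.8
tool_pos: [523.8, 298.0, 29.2]
tcp_rot: [-180.0, 0.0, 102.4]
ft_force: [0.7, -0.1, 0.4]
finger_gap: 0.3
grip_force: 0.0
```

Run:
```python
from h import *
from bench import r
s,w=wrist(r,'w3');print(s['tool_pos'],s['ft_force'])
c=w['color'][:,:,::-1][140:340,200:440];sd=r.snapshot('side');pickle.dump(sd,open('side3.pkl','wb'));sd=sd['color'][:,:,::-1][110:180,262:346]
cv2.imwrite('pics/w3c.png',np.hstack([cv2.resize(x,(400,333) ,interpolation=cv2.INTER_CUBIC) for x in(c,sd)]))
```

```text
[523.83186281 297.95983355  29.23374729] [ 0.66775717 -0.14292324  0.35926314]
```

View pics/w3c.png

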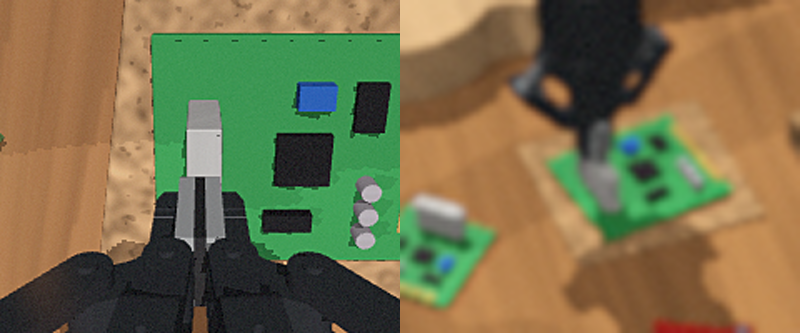

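The closed tips hover just over the handle's middle and there is no contact yet. Continuing down.

>>> apply_moves:
  angular:
    - [0,0,0]
    - [0,0,0]
    - [0,0,0]
  travel:
    - [0,0,-0.04]
    - [0,0,-0.03]
    - [0,0,0]
  jaw: [0,0,0]

```text
time: 5.28
tool_pos: [524.2, 298.1, 27.5]
tcp_rot: [180.0, 0.0, 102.4]
ft_force: [-1.9, -0.9, 6.5]
finger_gap: 0.1
grip_force: 3.3
```

>>> apply_moves:
  angular:
    - [0,0,0]
    - [0,0,0]
    - [0,0,0]
  travel:
    - [0,0,-0.04]
    - [0,0,-0.03]
    - [0,0,0]
  jaw: [0,0,0]

```text
time: 5.65
tool_pos: [524.3, 298.1, 27.3]
tcp_rot: [180.0, 0.0, 102.4]
ft_force: [-14.4, -7.5, 27.7]
finger_gap: 0.0
grip_force: 14.2
```

Contact came at TCP z ≈ 27.6, so the tips are really 14 mm behind the reported TCP (handle top is at 42). I'll back off, open, and go down so the tips reach about z = 18.

>>> apply_moves:
  angular:
    - [0,0,0]
    - [0,0,0]
    - [0,0,0]
    - [0,0,0]
    - [0,0,0]
    - [0,0,0]
    - [0,0,0]
    - [0,0,0]
  travel:
    - [0,0,0.15]
    - [0,0,0.15]
    - [0,0,0]
    - [0,0,0]
    - [0,0,-0.25]
    - [0,0,-0.25]
    - [0,0,-0.25]
    - [0,0,0]
  jaw: [0,0.3,0.3,0.3,0.3,0.3,0.3,0.3]

```text
time: 6.65
tool_pos: [522.8, 297.5, 4.1]
tcp_rot: [-179.8, 0.0, 102.4]
ft_force: [0.7, 0.4, 0.0]
finger_gap: 25.5
grip_force: 0.0
```

>>> apply_moves:
  angular:
    - [0,0,0]
    - [0,0,0]
    - [0,0,0]
    - [0,0,0]
    - [0,0,0]
  travel:
    - [0,0,0]
    - [0,0,0]
    - [0,0,0]
    - [0,0,0]
    - [0,0,0]
  jaw: [0,0,0,0,0]
  force: 40

```text
time: 7.28
tool_pos: [524.0, 298.0, 5.9]
tcp_rot: [-180.0, -0.0, 102.4]
ft_force: [0.3, 0.0, -2.9]
finger_gap: 10.8
grip_force: 40.9
```

Gripped: gap 10.8 mm with 40 N. I'll lift and carry it to in front of the guides.

>>> apply_moves:
  angular:
    - [0,0,0]
    - [0,0,0]
    - [0,0,0]
    - [0,0,-0.3]
    - [0,0,-0.3]
    - [0,0,-0.3]
    - [0,0,-0.3]
    - [0,0,-0.3]
    - [0,0,-0.3]
    - [0,0,-0.3]
    - [0,0,-0.3]
    - [0,0,-0.3]
    - [0,0,-0.3]
    - [0,0,-0.02]
    - [0,0,0]
    - [0,0,0]
  travel:
    - [0,0,0.3]
    - [0,0,0.6]
    - [0,0,0.6]
    - [-0.18,-0.6,0]
    - [-0.18,-0.6,0]
    - [-0.18,-0.6,0]
    - [-0.18,-0.65,0]
    - [-0.18,-0.65,0]
    - [-0.18,-0.65,0]
    - [-0.18,-0.65,0]
    - [-0.18,-0.6,0]
    - [-0.18,-0.6,0]
    - [-0.18,-0.6,0]
    - [0,0,0]
    - [0,0,0]
    - [0,0,0]
  jaw: [0,0,0,0,0,0,0,0,0,0,0,0,0,0,0,0]

```text
time: 9.28
tool_pos: [452.4, 50.6, 66.3]
tcp_rot: [180.0, -0.0, 78.3]
ft_force: [-0.3, -0.3, -2.0]
finger_gap: 11.0
grip_force: 40.9
```

Run:
```python
from h import *
from bench import r
s,w=wrist(r,'w4');print(s['tool_pos'],s['tcp_rot'],s['ft_force'],s['finger_gap'])
c=w['color'][:,:,::-1];cv2.imwrite('pics/w4c.png',cv2.resize(c[0:300,200:600],None,fx=2,fy=2,interpolation=cv2.INTER_CUBIC))
```

```text
[452.36145642  50.64735885  66.25620011] [ 1.79970175e+02 -1.76332820e-02  7.83026495e+01] [-0.25024091 -0.34708798 -1.9897883 ] 11.001459021562601
```

View pics/w4c.png

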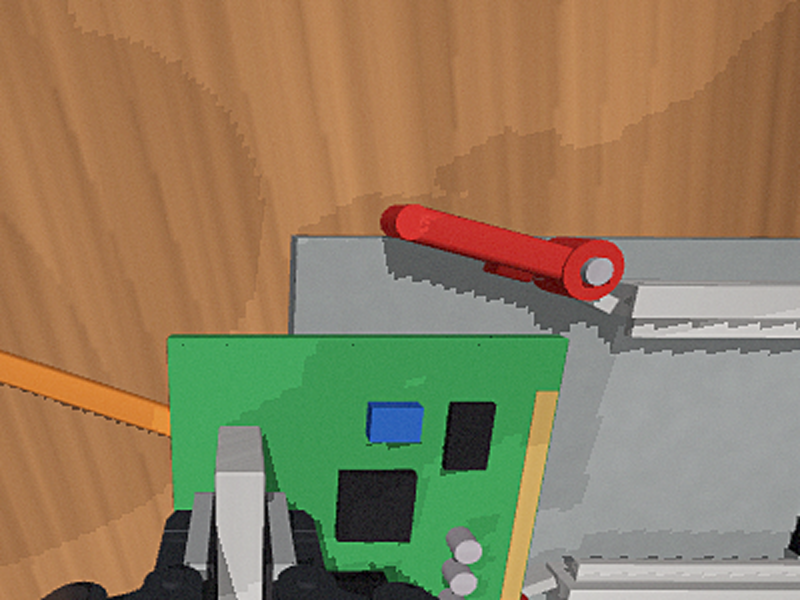

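The held card is square to the rack: left edge from crop (168,337) to (568,338). I'll compute its offset against the guides from this same picture.

Run:
```python
from h import *
d=load('w4')
p=np.array([616.6,9.34]);a=-.205044;c,s=np.cos(a),np.sin(a)
def rk(u,v,z):
    w=back(d,(200+u/2-.25,v/2-.25),z)[:2]-p; return np.array([c*w[0]+s*w[1],-s*w[0]+c*w[1]]).round(1)
for n,q in dict(cBL=(168,337,70.4),cFL=(568,338,70.4),cFRish=(503,600,70.4),h1=(217,472,98.4),h2=(266,472,98.4),piv=(598,270,49),gOutL=(637,286,37),lipL=(632,338,35),lipL2=(799,338,35),lipR=(580,560,35),baseFL=(293,237,25)).items(): print(n,rk(*q))
w=np.array([452.4,50.6])-p;print('tcp',c*w[0]+s*w[1],-s*w[0]+c*w[1])
```

```text
cBL [-189.    55.9]
cFL [-80.4  55.7]
cFRish [-85.4 -29.3]
h1 [-175.    28.9]
h2 [-163.2   28.9]
piv [-62.7  71.7]
gOutL [-41.9  65.5]
lipL [-38.3  48.2]
lipL2 [17.5 48.2]
lipR [-39.2 -38.1]
baseFL [-151.8   80.1]
tcp -169.16130120648282 6.962885474399613
```

Card middle is at y ≈ 5.8 and guides' middle at about 5.5, so they are lined up. Now I'll lower the card to the apron, feeling for it.

>>> apply_moves:
  angular:
    - [0,0,0]
    - [0,0,0]
    - [0,0,0]
    - [0,0,0]
    - [0,0,0]
  travel:
    - [0,0,-0.3]
    - [0,0,-0.3]
    - [0,0,-0.2]
    - [0,0,-0.1]
    - [0,0,0]
  jaw: [0,0,0,0,0]

```text
time: 9.95
tool_pos: [451.7, 50.0, 29.5]
tcp_rot: [-180.0, 0.0, 78.2]
ft_force: [-0.2, 0.2, -1.9]
finger_gap: 11.3
grip_force: 40.9
```

>>> apply_moves:
  angular:
    - [0,0,0]
    - [0,0,0]
    - [0,0,0]
  travel:
    - [0,0,-0.03]
    - [0,0,-0.03]
    - [0,0,0]
  jaw: [0,0,0]

```text
time: 10.32
tool_pos: [452.1, 50.0, 27.6]
tcp_rot: [180.0, -0.0, 78.2]
ft_force: [0.0, -0.2, -2.6]
finger_gap: 11.1
grip_force: 40.9
```

>>> apply_moves:
  angular:
    - [0,0,0]
    - [0,0,0]
    - [0,0,0]
  travel:
    - [0,0,-0.02]
    - [0,0,-0.02]
    - [0,0,0]
  jaw: [0,0,0]

```text
time: 10.7
tool_pos: [452.2, 50.0, 26.7]
tcp_rot: [180.0, 0.0, 78.2]
ft_force: [-5.3, 0.3, 6.8]
finger_gap: 11.1
grip_force: 42.2
```

>>> apply_moves:
  angular:
    - [0,0,0]
    - [0,0,0]
    - [0,0,0]
  travel:
    - [0,0,-0.02]
    - [0,0,-0.02]
    - [0,0,0]
  jaw: [0,0,0]

```text
time: 11.08
tool_pos: [452.1, 50.0, 26.6]
tcp_rot: [-180.0, 0.0, 78.3]
ft_force: [-15.4, -0.7, 26.3]
finger_gap: 11.2
grip_force: 44.9
```

>>> apply_moves:
  angular:
    - [0,0,0]
    - [0,0,0]
    - [0,0,0]
    - [0,0,0]
    - [0,0,0]
    - [0,0,0]
    - [0,0,0]
  travel:
    - [0,0,0.06]
    - [0.1224,-0.0255,0]
    - [0.1224,-0.0255,0]
    - [0.1224,-0.0255,0]
    - [0.1224,-0.0255,0]
    - [0.1224,-0.0255,0]
    - [0,0,0]
  jaw: [0,0,0,0,0,0,0]

```text
time: 11.95
tool_pos: [477.5, 44.7, 26.7]
tcp_rot: [179.9, -0.0, 78.2]
ft_force: [1.6, 0.1, -0.8]
finger_gap: 10.8
grip_force: 41.3
```

>>> apply_moves:
  angular:
    - [0,0,0]
    - [0,0,0]
    - [0,0,0]
    - [0,0,0]
  travel:
    - [0.1,-0.0208,0]
    - [0.1,-0.0208,0]
    - [0.1,-0.0208,0]
    - [0,0,0]
  jaw: [0,0,0,0]

```text
time: 12.45
tool_pos: [488.9, 42.3, 26.8]
tcp_rot: [180.0, -0.0, 78.2]
ft_force: [0.4, -0.1, 0.8]
finger_gap: 10.9
grip_force: 41.4
```

>>> apply_moves:
  angular:
    - [0,0,0]
    - [0,0,0]
    - [0,0,0]
    - [0,0,0]
  travel:
    - [0.1,-0.0208,0.01]
    - [0.1,-0.0208,0]
    - [0.1,-0.0208,0]
    - [0,0,0]
  jaw: [0,0,0,0]

```text
time: 12.95
tool_pos: [500.7, 39.8, 26.9]
tcp_rot: [-180.0, 0.0, 78.2]
ft_force: [0.4, -0.7, -1.7]
finger_gap: 11.0
grip_force: 40.9
```

>>> apply_moves:
  angular:
    - [0,0,0]
    - [0,0,0]
    - [0,0,0]
    - [0,0,0]
    - [0,0,0]
  travel:
    - [0.1,-0.0208,0]
    - [0.1,-0.0208,0]
    - [0.1,-0.0208,0]
    - [0.1,-0.0208,0]
    - [0,0,0]
  jaw: [0,0,0,0,0]

```text
time: 13.58
tool_pos: [516.9, 36.5, 27.1]
tcp_rot: [180.0, -0.0, 78.2]
ft_force: [0.1, 0.4, -2.6]
finger_gap: 11.2
grip_force: 41.0
```

>>> apply_moves:
  angular:
    - [0,0,0]
    - [0,0,0]
    - [0,0,0]
    - [0,0,0]
    - [0,0,0]
    - [0,0,0]
  travel:
    - [0.1,-0.0208,0]
    - [0.1,-0.0208,0]
    - [0.1,-0.0208,0]
    - [0.1,-0.0208,0]
    - [0.1,-0.0208,0]
    - [0,0,0]
  jaw: [0,0,0,0,0,0]

```text
time: 14.32
tool_pos: [536.8, 32.4, 27.2]
tcp_rot: [180.0, -0.0, 78.2]
ft_force: [-0.1, -0.1, -2.0]
finger_gap: 11.3
grip_force: 41.0
```

>>> apply_moves:
  angular:
    - [0,0,0]
    - [0,0,0]
    - [0,0,0]
    - [0,0,0]
    - [0,0,0]
    - [0,0,0]
  travel:
    - [0.1,-0.0208,0]
    - [0.1,-0.0208,0]
    - [0.1,-0.0208,0]
    - [0.1,-0.0208,0]
    - [0.1,-0.0208,0]
    - [0,0,0]
  jaw: [0,0,0,0,0,0]

```text
time: 15.08
tool_pos: [556.8, 28.2, 27.1]
tcp_rot: [180.0, -0.0, 78.2]
ft_force: [0.7, -0.8, -1.5]
finger_gap: 11.1
grip_force: 41.0
```

>>> apply_moves:
  angular:
    - [0,0,0]
    - [0,0,0]
    - [0,0,0]
    - [0,0,0]
    - [0,0,0]
  travel:
    - [0.1,-0.0208,0]
    - [0.1,-0.0208,0]
    - [0.1,-0.0208,0]
    - [0.1,-0.0208,0]
    - [0,0,0]
  jaw: [0,0,0,0,0]

```text
time: 15.7
tool_pos: [572.8, 24.8, 27.1]
tcp_rot: [180.0, 0.0, 78.2]
ft_force: [-0.1, 0.0, -2.9]
finger_gap: 11.1
grip_force: 41.0
```

>>> apply_moves:
  angular:
    - [0,0,0]
    - [0,0,0]
    - [0,0,0]
  travel:
    - [0.03,-0.0062,0]
    - [0.03,-0.0062,0]
    - [0,0,0]
  jaw: [0,0,0]

```text
time: 16.08
tool_pos: [574.9, 24.5, 27.1]
tcp_rot: [180.0, -0.0, 78.2]
ft_force: [-0.1, 0.2, -2.4]
finger_gap: 10.9
grip_force: 41.0
```

>>> apply_moves:
  angular:
    - [0,0,0]
    - [0,0,0]
    - [0,0,0]
  travel:
    - [0.03,-0.0062,0]
    - [0.03,-0.0062,0]
    - [0,0,0]
  jaw: [0,0,0]

```text
time: 16.45
tool_pos: [577.3, 24.0, 27.1]
tcp_rot: [-180.0, -0.0, 78.2]
ft_force: [-0.2, 0.7, -1.9]
finger_gap: 11.1
grip_force: 41.0
```

>>> apply_moves:
  angular:
    - [0,0,0]
    - [0,0,0]
  travel:
    - [0.03,-0.0062,0]
    - [0,0,0]
  jaw: [0,0]

```text
time: 16.7
tool_pos: [577.9, 23.9, 26.8]
tcp_rot: [-179.9, 0.0, 78.2]
ft_force: [-3.9, 2.3, -1.0]
finger_gap: 10.7
grip_force: 41.2
```

>>> apply_moves:
  angular:
    - [0,0,0]
    - [0,0,0]
  travel:
    - [0.03,-0.0062,0]
    - [0,0,0]
  jaw: [0,0]

```text
time: 16.95
tool_pos: [579.1, 23.6, 26.8]
tcp_rot: [-179.9, 0.0, 78.2]
ft_force: [-5.4, 1.0, -0.2]
finger_gap: 11.1
grip_force: 41.3
```

The connector is felt, about -5 N along x. A touch more, then hold and release.

>>> apply_moves:
  angular:
    - [0,0,0]
    - [0,0,0]
    - [0,0,0]
    - [0,0,0]
    - [0,0,0]
    - [0,0,0]
  travel:
    - [0.03,-0.0062,0]
    - [0,0,0]
    - [0,0,-0.005]
    - [0,0,0]
    - [0,0,0]
    - [0,0,0]
  jaw: [0,0,0,0.12,0.25,0.3]

```text
time: 17.7
tool_pos: [581.9, 23.0, 27.6]
tcp_rot: [179.9, -0.0, 78.2]
ft_force: [-0.0, 1.0, 0.6]
finger_gap: 25.5
grip_force: 0.0
```

>>> apply_moves:
  angular:
    - [0,0,0]
    - [0,0,0]
    - [0,0,0]
    - [0,0,0]
    - [0,0,0]
  travel:
    - [0,0,0]
    - [0,0,0.5]
    - [0,0,0.7]
    - [0,0,0.7]
    - [0,0,0]
  jaw: [0.3,0.3,0.3,0.3,0]

```text
time: 18.32
tool_pos: [583.8, 23.1, 107.6]
tcp_rot: [179.6, -0.1, 78.2]
ft_force: [-0.2, -0.3, 0.4]
finger_gap: 8.8
grip_force: 0.0
```

Step 1 is done. Now I'll compute the sweeps for both levers, keeping the tips at z ≈ 32 and 45 mm out.

```bash
cat > lev.py <<'E'
import numpy as np
p=np.array([616.6,9.34]);a=-.205044;c,s=np.cos(a),np.sin(a);R=np.array([[c,-s],[s,c]])
def wp(side,th,gap=0,hx=11,hy=11,r=45,mid=5.5):   # side +1 left, -1 right -> world xy of TCP
    d=np.array([-np.sin(th),-np.cos(th)]);n=np.array([np.cos(th),-np.sin(th)])
    f=5+hx*abs(n[0])+hy*abs(n[1])+gap
    q=np.array([-63,66])+r*d-f*n
    return R@np.array([q[0],side*q[1]+mid])+p
def rack(xy): return R.T@(np.array(xy)-p)
E
python3 - <<'E'
from lev import *
for side in(1,-1):
    P=[wp(side,1.85,22)]+[wp(side,t) for t in np.arange(1.9,0.05,-.1)]
    print('start',P[0].round(1));print((np.diff(P,axis=0)/40).round(2).tolist());print(P[10].round(1),P[-1].round(1))
from bench import r;print(r.sense()['tool_pos'],r.sense()['finger_gap'])
E
```

```text
start [548.6 149.1]
[[-0.2, -0.44], [-0.1, -0.09], [-0.09, -0.11], [-0.08, -0.12], [-0.06, -0.09], [-0.05, -0.08], [-0.04, -0.09], [-0.04, -0.1], [-0.03, -0.11], [-0.02, -0.11], [-0.0, -0.12], [0.01, -0.12], [0.02, -0.12], [0.04, -0.12], [0.05, -0.12], [0.07, -0.12], [0.08, -0.11], [0.1, -0.1], [0.11, -0.09]]
[520.2  94.9] [539.7  54.4]
start [500.7 -80.9]
[[-0.01, 0.49], [-0.06, 0.13], [-0.04, 0.14], [-0.02, 0.14], [-0.02, 0.11], [-0.01, 0.1], [-0.0, 0.1], [0.01, 0.11], [0.02, 0.11], [0.03, 0.11], [0.04, 0.11], [0.06, 0.11], [0.07, 0.1], [0.08, 0.1], [0.1, 0.09], [0.11, 0.08], [0.12, 0.07], [0.13, 0.05], [0.14, 0.04]]
[496.3 -20. ] [530.4   9.5]
[583.82884469  23.05854495 107.6193837 ] 8.754980277738637
```

>>> apply_moves:
  angular:
    - [0,0,0]
    - [0,0,0]
    - [0,0,0]
    - [0,0,0]
    - [0,0,0]
    - [0,0,0]
    - [0,0,0]
    - [0,0,0]
    - [0,0,0]
  travel:
    - [-0.22,0.79,0]
    - [-0.22,0.79,0]
    - [-0.22,0.79,0]
    - [-0.22,0.79,0]
    - [0,0,-0.6]
    - [0,0,-0.6]
    - [0,0,-0.6]
    - [0,0,-0.44]
    - [0,0,0]
  jaw: [0,0,0,0,0,0,0,0,0]

```text
time: 19.45
tool_pos: [544.1, 149.3, 11.5]
tcp_rot: [-179.8, 0.1, 78.2]
ft_force: [0.2, 0.2, 0.5]
finger_gap: 0.2
grip_force: 0.0
```

>>> apply_moves:
  angular:
    - [0,0,0]
    - [0,0,0]
    - [0,0,0]
    - [0,0,0]
    - [0,0,0]
    - [0,0,0]
    - [0,0,0]
  travel:
    - [-0.1,-0.22,0]
    - [-0.1,-0.22,0]
    - [-0.1,-0.09,0]
    - [-0.09,-0.11,0]
    - [-0.08,-0.12,0]
    - [-0.06,-0.09,0]
    - [0,0,0]
  jaw: [0,0,0,0,0,0,0]

```text
time: 20.32
tool_pos: [524.1, 115.4, 13.3]
tcp_rot: [-180.0, 0.0, 78.2]
ft_force: [1.3, 1.0, 0.5]
finger_gap: -0.0
grip_force: 0.9
```

>>> apply_moves:
  angular:
    - [0,0,0]
    - [0,0,0]
    - [0,0,0]
    - [0,0,0]
    - [0,0,0]
    - [0,0,0]
    - [0,0,0]
  travel:
    - [0,0,0.12]
    - [0,-0.08,0]
    - [0,-0.09,0]
    - [-0.02,-0.1,0]
    - [-0.03,-0.11,0]
    - [-0.02,-0.11,0]
    - [0,0,0]
  jaw: [0,0,0,0,0,0,0]

```text
time: 21.2
tool_pos: [521.6, 95.4, 18.1]
tcp_rot: [-180.0, 0.0, 78.2]
ft_force: [0.6, 2.3, 0.7]
finger_gap: -0.3
grip_force: 0.9
```

>>> apply_moves:
  angular:
    - [0,0,0]
    - [0,0,0]
    - [0,0,0]
    - [0,0,0]
    - [0,0,0]
  travel:
    - [0,-0.12,0]
    - [0.01,-0.12,0]
    - [0.02,-0.12,0]
    - [0.04,-0.12,0]
    - [0,0,0]
  jaw: [0,0,0,0,0]

```text
time: 21.82
tool_pos: [524.2, 76.2, 17.9]
tcp_rot: [-180.0, 0.0, 78.2]
ft_force: [-1.5, 3.0, 0.5]
finger_gap: 0.1
grip_force: 1.2
```

>>> apply_moves:
  angular:
    - [0,0,0]
    - [0,0,0]
    - [0,0,0]
    - [0,0,0]
  travel:
    - [0.05,-0.12,0]
    - [0.07,-0.12,0]
    - [0.08,-0.11,0]
    - [0,0,0]
  jaw: [0,0,0,0]

```text
time: 22.32
tool_pos: [532.3, 62.3, 17.9]
tcp_rot: [-180.0, 0.0, 78.2]
ft_force: [-2.5, 3.2, 1.0]
finger_gap: 0.2
grip_force: 1.8
```

>>> apply_moves:
  angular:
    - [0,0,0]
    - [0,0,0]
    - [0,0,0]
  travel:
    - [0.05,-0.05,0]
    - [0.05,-0.05,0]
    - [0,0,0]
  jaw: [0,0,0]

```text
time: 22.7
tool_pos: [536.0, 58.6, 17.7]
tcp_rot: [-179.9, 0.0, 78.2]
ft_force: [-4.7, 3.2, -0.0]
finger_gap: 0.2
grip_force: 2.3
```

>>> apply_moves:
  angular:
    - [0,0,0]
    - [0,0,0]
    - [0,0,0]
  travel:
    - [0.05,-0.035,0]
    - [0.05,-0.035,0]
    - [0,0,0]
  jaw: [0,0,0]

```text
time: 23.08
tool_pos: [539.8, 55.9, 17.7]
tcp_rot: [-179.9, 0.0, 78.2]
ft_force: [-4.4, 3.1, 0.5]
finger_gap: -0.2
grip_force: 2.6
```

>>> apply_moves:
  angular:
    - [0,0,0]
    - [0,0,0]
    - [0,0,0]
  travel:
    - [0.04,-0.02,0]
    - [0.04,-0.02,0]
    - [0,0,0]
  jaw: [0,0,0]

```text
time: 23.45
tool_pos: [542.2, 54.6, 17.4]
tcp_rot: [-179.8, 0.0, 78.2]
ft_force: [-7.3, 4.8, 1.4]
finger_gap: 0.1
grip_force: 4.1
```

>>> apply_moves:
  angular:
    - [0,0,0]
    - [0,0,0]
    - [0,0,0]
  travel:
    - [0.03,-0.006,0]
    - [0.03,-0.006,0]
    - [0,0,0]
  jaw: [0,0,0]

```text
time: 23.82
tool_pos: [542.8, 54.3, 17.1]
tcp_rot: [-179.6, 0.1, 78.3]
ft_force: [-16.1, 5.8, 8.2]
finger_gap: 0.3
grip_force: 8.3
```

>>> apply_moves:
  angular:
    - [0,0,0]
    - [0,0,0]
  travel:
    - [0.03,-0.006,0]
    - [0,0,0]
  jaw: [0,0]

```text
time: 24.08
tool_pos: [542.9, 54.2, 16.8]
tcp_rot: [-179.5, 0.1, 78.3]
ft_force: [-19.6, 6.2, 11.7]
finger_gap: 0.0
grip_force: 10.5
```

The left lever stopped with its face where closed must be (finger half-thickness 13 mm). Back off and go to the right lever.

>>> apply_moves:
  angular:
    - [0,0,0]
    - [0,0,0]
    - [0,0,0]
    - [0,0,0]
    - [0,0,0]
    - [0,0,0]
    - [0,0,0]
    - [0,0,0]
    - [0,0,0]
    - [0,0,0]
    - [0,0,0]
    - [0,0,0]
    - [0,0,0]
    - [0,0,0]
  travel:
    - [-0.25,0.05,0]
    - [-0.25,0.05,0]
    - [0,0,0.7]
    - [0,0,0.8]
    - [0,0,0.8]
    - [-0.15,-0.87,0]
    - [-0.15,-0.87,0]
    - [-0.15,-0.87,0]
    - [-0.15,-0.87,0]
    - [0,0,-0.6]
    - [0,0,-0.6]
    - [0,0,-0.6]
    - [0,0,-0.45]
    - [0,0,0]
  jaw: [0,0,0,0,0,0,0,0,0,0,0,0,0,0]

```text
time: 25.82
tool_pos: [502.0, -81.3, 18.7]
tcp_rot: [-179.9, 0.0, 78.2]
ft_force: [-1.6, 1.3, -0.1]
finger_gap: -0.0
grip_force: 0.0
```

>>> apply_moves:
  angular:
    - [0,0,0]
    - [0,0,0]
    - [0,0,0]
    - [0,0,0]
    - [0,0,0]
    - [0,0,0]
    - [0,0,0]
  travel:
    - [-0.02,0.24,0]
    - [-0.02,0.24,0]
    - [-0.06,0.13,0]
    - [-0.04,0.14,0]
    - [-0.02,0.14,0]
    - [-0.02,0.11,0]
    - [0,0,0]
  jaw: [0,0,0,0,0,0,0]

```text
time: 26.7
tool_pos: [495.7, -41.0, 19.9]
tcp_rot: [-179.9, -0.0, 78.3]
ft_force: [-1.4, -1.9, 0.8]
finger_gap: 0.1
grip_force: 0.5
```

>>> apply_moves:
  angular:
    - [0,0,0]
    - [0,0,0]
    - [0,0,0]
    - [0,0,0]
    - [0,0,0]
    - [0,0,0]
  travel:
    - [-0.01,0.1,0]
    - [0,0.1,0]
    - [0.01,0.11,0]
    - [0.02,0.11,0]
    - [0.03,0.11,0]
    - [0,0,0]
  jaw: [0,0,0,0,0,0]

```text
time: 27.45
tool_pos: [497.9, -19.6, 19.9]
tcp_rot: [-180.0, -0.0, 78.3]
ft_force: [-0.3, -0.4, -0.2]
finger_gap: 0.1
grip_force: 0.9
```

>>> apply_moves:
  angular:
    - [0,0,0]
    - [0,0,0]
    - [0,0,0]
    - [0,0,0]
    - [0,0,0]
  travel:
    - [0.04,0.11,0]
    - [0.06,0.11,0]
    - [0.07,0.1,0]
    - [0.08,0.1,0]
    - [0,0,0]
  jaw: [0,0,0,0,0]

```text
time: 28.08
tool_pos: [507.7, -2.9, 19.8]
tcp_rot: [-179.9, -0.0, 78.3]
ft_force: [-2.8, -1.5, -0.6]
finger_gap: -0.0
grip_force: 1.3
```

>>> apply_moves:
  angular:
    - [0,0,0]
    - [0,0,0]
    - [0,0,0]
    - [0,0,0]
  travel:
    - [0.1,0.09,0]
    - [0.11,0.08,0]
    - [0.08,0.04,0]
    - [0,0,0]
  jaw: [0,0,0,0]

```text
time: 28.58
tool_pos: [520.0, 5.3, 20.1]
tcp_rot: [180.0, -0.0, 78.3]
ft_force: [-2.5, -0.6, 0.2]
finger_gap: 0.1
grip_force: 1.1
```

>>> apply_moves:
  angular:
    - [0,0,0]
    - [0,0,0]
    - [0,0,0]
    - [0,0,0]
  travel:
    - [0.07,0.02,0]
    - [0.07,0.02,0]
    - [0.06,0.01,0]
    - [0,0,0]
  jaw: [0,0,0,0]

```text
time: 29.08
tool_pos: [528.0, 7.0, 20.1]
tcp_rot: [180.0, -0.0, 78.2]
ft_force: [-1.9, -0.7, -0.0]
finger_gap: -0.1
grip_force: 1.3
```

>>> apply_moves:
  angular:
    - [0,0,0]
    - [0,0,0]
    - [0,0,0]
  travel:
    - [0.04,0.005,0]
    - [0.04,0,0]
    - [0,0,0]
  jaw: [0,0,0]

```text
time: 29.45
tool_pos: [530.4, 7.1, 19.9]
tcp_rot: [-179.9, 0.0, 78.2]
ft_force: [-5.1, -0.9, 0.9]
finger_gap: -0.1
grip_force: 2.7
```

>>> apply_moves:
  angular:
    - [0,0,0]
    - [0,0,0]
    - [0,0,0]
  travel:
    - [0.03,-0.006,0]
    - [0.03,-0.006,0]
    - [0,0,0]
  jaw: [0,0,0]

```text
time: 29.82
tool_pos: [532.5, 6.9, 19.9]
tcp_rot: [-179.9, -0.0, 78.2]
ft_force: [-7.5, -0.2, 2.0]
finger_gap: 0.1
grip_force: 3.6
```

>>> apply_moves:
  angular:
    - [0,0,0]
    - [0,0,0]
  travel:
    - [0.02,-0.004,0]
    - [0,0,0]
  jaw: [0,0]

```text
time: 30.08
tool_pos: [532.7, 6.9, 19.8]
tcp_rot: [-179.8, -0.0, 78.2]
ft_force: [-9.8, 0.4, 4.1]
finger_gap: 0.3
grip_force: 4.9
```

>>> apply_moves:
  angular:
    - [0,0,0]
    - [0,0,0]
  travel:
    - [0.025,-0.005,0]
    - [0,0,0]
  jaw: [0,0]

```text
time: 30.32
tool_pos: [532.9, 6.9, 19.5]
tcp_rot: [-179.7, 0.0, 78.2]
ft_force: [-13.6, 1.2, 7.8]
finger_gap: -0.1
grip_force: 6.8
```

>>> apply_moves:
  angular:
    - [0,0,0]
    - [0,0,0]
    - [0,0,0]
    - [0,0,0]
    - [0,0,0]
    - [0,0,0]
  travel:
    - [-0.25,0.05,0]
    - [-0.3,0.06,0]
    - [-0.2,0,0.7]
    - [0,0,0.8]
    - [0,0,0.8]
    - [0,0,0]
  jaw: [0,0,0,0,0,0]

```text
time: 31.08
tool_pos: [507.6, 10.7, 115.8]
tcp_rot: [179.6, -0.1, 78.2]
ft_force: [0.4, 0.3, 0.4]
finger_gap: 0.1
grip_force: 0.0
```

Run:
```python
from h import *
from bench import r
s,w=wrist(r,'w5');print(s['tool_pos'],s['tcp_rot'])
a=w['color'][:,:,::-1][100:400,270:640];sd=r.snapshot('side')['color'][:,:,::-1][160:240,300:400]
cv2.imwrite('pics/w5c.png',np.hstack([cv2.resize(a,(440,357)),cv2.resize(sd,(360,357),interpolation=cv2.INTER_CUBIC)]))
```

```text
[507.61829574  10.65020835 115.81245761] [ 1.79573709e+02 -6.52540009e-02  7.82483872e+01]
```

View pics/w5c.png

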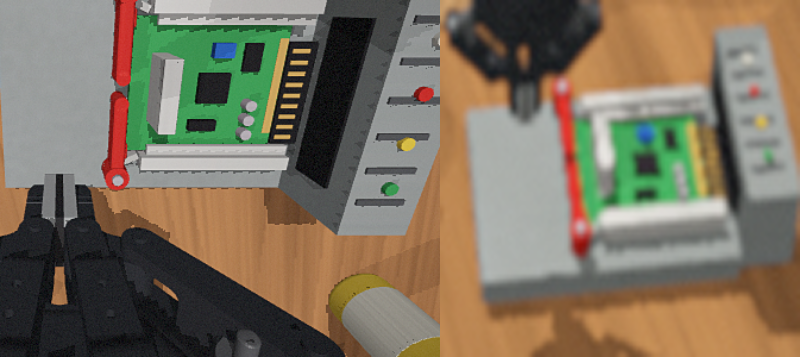

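Both levers lie in line across the card's rear edge (crop x ≈ 118–124), and the gold edge meets the connector. A quick numeric check of the lever angles, then hand in if it is good.

Run:
```python
from h import *
from lev import rack
from bench import r
d=load('w5');im=d['color'].astype(int)
m=(im[...,0]>140)&(im[...,1]<70)&(im[...,2]<70);v,u=np.nonzero(m)
k=u<420;Q=np.array([rack(back(d,(a,b),47)[:2]) for a,b in zip(u[k],v[k])])
ok=True
for n,lo,hi in(('L',15,58),('R',-47,-4)):
    q=Q[(Q[:,1]>lo)&(Q[:,1]<hi)&(abs(Q[:,0]+63)<25)]
    ys=np.arange(lo,hi,4);e=[q[abs(q[:,1]-y)<2][:,0].max() for y in ys if (abs(q[:,1]-y)<2).any()]
    f=np.polyfit(ys[:len(e)],e,1);print(n,len(q),'slope rad',f[0].round(3),'mean x',q[:,0].mean().round(1))
# card rear/front edge: gold strip far edge / handle at z
```

```text
L 709 slope rad 0.041 mean x -63.8
R 542 slope rad -0.026 mean x -64.1
```

```bash
python3 -c "
from bench import r
print(r.hand_in())"
```

```text
the job is handed in; nothing more can be done
None
```

The green card is in between the guides against the connector, and both red levers are closed on it (left about 0.04 rad, right about 0.03 rad in the last picture). I handed the job in at about 31 s; `r.hand_in()` gave no verdict.

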